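# Unstack the cases and show the ball-ended spindle to the inspection camera

### The job

Two flat wooden cases have been left lying across the spindle rack: move them one at a time, the upper one first, onto the third case on the bench, each squarely on the one below, so that they make a neat column of three. Then take the spindle with the ball end out of the rack and hold it up in the air before the inspection camera, ball towards the lens, the centre of the ball on the lens axis 100 mm in front of the lens and the spindle in line with that axis, which slopes; finish while still holding it there, still. Leave the other spindle in the rack and the other things on the bench where they are.

Things in the scene. Friction and masses are not known exactly. Their poses are not given: they have to be found in the camera images.
- case_base: closed flat dark wooden case, 56 mm wide (its x), 240 mm long (its y), 36 mm high, square edges; origin at the centre of its underside, z up; the foot of the column, lying alone on the table, loose (about 0.6 kg).
- case_low: closed flat dark wooden case, 56 mm wide (its x), 240 mm long (its y), 36 mm high, square edges; origin at the centre of its underside, z up; at the start it lies across the rack on the rack's two cheeks, long side across the spindles, underside 78 mm above the table (about 0.3 kg).
- case_top: closed flat dark wooden case, 56 mm wide (its x), 240 mm long (its y), 36 mm high, square edges; origin at the centre of its underside, z up; at the start it lies on case_low, underside 114 mm above the table (about 0.3 kg).
- rack: fixed wooden rack: base 150 mm (x) by 228 (y), 8 thick; notched cross rails at x = -55 and +55 (12 thick, up to 48 high), spindles free between them; spindle notches at y = -36 and +36; two upright cheeks along x at y = -108 and +108, 12 thick, 78 high. Origin at the centre of its underside, z up, x away from the robot.
- spindle_ball: turned light-wood spindle lying level in two V notches of the rack, axis 46 mm above the table; origin on its axis, x along it towards the head, away from the robot; plain 22 mm diameter waist 30 mm either side of the origin, then 30 mm beads, 24 mm in the notches; 16 mm tenon at the tail (x = -90). Head: a 34 mm ball; the one to show, in either pair of notches. 0.09 kg.
- ball_centre (a point): centre of the ball on spindle_ball, on its axis 83 mm from its origin; moves with it.
- tail_end (a point): centre of the tenon's end face on spindle_ball, on its axis at x = -90 mm; moves with it.
- spindle_point: turned light-wood spindle lying level in two V notches of the rack, axis 46 mm above the table; origin on its axis, x along it towards the head, away from the robot; plain 22 mm diameter waist 30 mm either side of the origin, then 30 mm beads, 24 mm in the notches; 16 mm tenon at the tail (x = -90). Head: a pointed cone, tip at x = 102. Stays in the rack.
- camera: fixed stand of the inspection camera: 110 mm round foot on the table at its origin, thin upright post, fork at the top carrying the camera head with its centre 340 mm above the table.
- camera_head: grey camera head, 70 x 54 x 50 mm, black lens barrel on the side towards the robot; looks along its own -x axis, towards the robot and sloping down 0.2 to 0.6 rad (it stays as set); origin at the head's centre on the lens axis, y level. The held spindle's x axis should point along this x axis.
- lens (a point): centre of the lens front face, 60 mm from the camera head's origin along its -x.
- view_point (a point): point in the air on the lens axis, 100 mm in front of the lens (160 mm from the head's origin along its -x): the centre of the ball belongs here.
- tape_roll: bystander: paper tape roll lying flat, 76 mm diameter, 22 mm high; origin under its centre.
- offcut: bystander: light wood offcut 70 x 45 x 30 mm; origin under its centre.
- glue_bottle: bystander: white bottle, 54 mm diameter, 150 mm tall; origin under its centre.
- mug: bystander: blue mug, 80 mm diameter, 90 mm tall; origin under its centre.
- mallet: bystander: hammer lying on the table.
- turning_chisel: bystander: wooden-handled tool 260 mm long lying on the table.
- faceplate: bystander: steel lathe faceplate, 90 mm diameter, with hub, 34 mm high; origin under its centre.
Mind the look-alikes: they are no part of the job. Leave any pink look-alike of the case_low alone.

How it is judged:
On the way, in this order (a step that is already met when the one before it is completed fails the run):
1. the upper case lies squarely on the case on the bench, released, the other one still on the rack (height (world z) of case_top between 0.031 and 0.041 m and angle between case_top's own z axis and vertical below 0.06 rad and linear speed of case_top below 0.03 m/s and contact force between case_top and the fingers below 0.2 N and horizontal distance between case_top and case_base below 0.015 m and angle between the y axis of case_top and the y axis of case_base, either way round below 0.14 rad and distance of case_low from where it was at the start of the episode below 0.03 m), for 0.2 s.
2. the second case lies squarely on top, released (height (world z) of case_top between 0.031 and 0.041 m and angle between each of case_top, case_low's own z axis and vertical below 0.06 rad and linear speed of each of case_top, case_low below 0.03 m/s and contact force between each of case_top, case_low and the fingers below 0.2 N and horizontal distance between each of case_top, case_low and case_base below 0.015 m and angle between the y axis of each of case_top, case_low and the y axis of case_base, either way round below 0.14 rad and height (world z) of case_low between 0.067 and 0.077 m and horizontal distance between case_low and case_top below 0.015 m and angle between the y axis of case_low and the y axis of case_top, either way round below 0.14 rad), for 0.2 s.
At the end, for the whole second after the job is handed in: The three cases form an upright column (each within 15 mm and 0.14 rad of the ones below, lying flat); the ball-ended spindle is held by the fingers alone, at rest, its ball centre within 20 mm of the view point, its axis within 0.15 rad of the lens axis, ball towards the lens (all of step 2 and distance between ball_centre and view_point below 0.02 m and angle between the x axis of spindle_ball and the x axis of camera_head, either way round below 0.15 rad and x of tail_end in the frame of camera_head below -0.27 m and contact force between spindle_ball and the fingers above 1 N and contact force between spindle_ball and camera below 0.1 N and contact force between spindle_ball and rack below 0.1 N and contact force between spindle_ball and case_low below 0.1 N and linear speed of spindle_ball below 0.02 m/s and angular speed of spindle_ball below 0.2 rad/s); the arm keeps its last pose, push and grip.
It fails at once if the other spindle is disturbed (by more than 25 mm) (distance of spindle_point from where it was at the start of the episode above 0.025 m).
It fails at once if a bystander is disturbed (by more than 30 mm) (distance of any of tape_roll, offcut, glue_bottle, mug, mallet, turning_chisel, faceplate from where it was at the start of the episode above 0.03 m).
It also fails if it takes over 72 s, if anything falls off the work surface, if the arm or the gripper's body presses on something with over 40 N, if the wrist force passes 120 N, or if a joint passes its speed limit or range.

### The arm

A 6-joint arm with a two-finger parallel gripper is mounted at the origin on the work surface. World frame = base frame: x ahead of the robot, y to its left, z up, the work surface at z = 0. Lengths are in m, angles in rad, forces in N, time in s.
With the tool pointing down it reaches from about 0.25 to 0.775 m from the base axis. Payload 4 kg.
Tool frame: the origin (TCP) lies at the centre of the arm's flange, where the gripper is bolted on; the fingertips stand 199 mm ahead of it and the grasp point (between the pads) lies 180 mm ahead of it (robot.tcp_to_tips is the distance from the TCP to the fingertips, in m); z points along the fingers, y is the line along which they close (so a half turn about z gives the same grasp; the last joint's range is limited). The gripper opens to 94 mm and grips with 3 to 60 N. Pads are 16 mm wide; open, the fingers measure 119 mm over their backs; the gripper's body (75 mm by 177 mm) begins 78 mm behind the grasp point.
Start: joints at [-1.355, 0.087, 1.371, -0, 1.684, -0.103], TCP at [0.172, -0.522, 0.405] pointing down, gripper open.
Joint ranges: [-3.1, 3.1], [-0.76, 2.03], [0.27, 2.55], [-1.08, 4.22], [0.17, 2.65], [-2.57, 2.57]. Speed limits (rad/s): [2.79, 2.79, 3.14, 3.14, 3.14, 3.14].

### API

Orientations are given as [roll, pitch, yaw] about the fixed x, y, z axes, in that order (R = Rz(yaw) Ry(pitch) Rx(roll)).
In Python, from bench import telemetry, snapshot, ticket, robot gives the robot as it stands.
- The arm moves only by the tool apply_moves, never from a script. Its argument "moves" is a list that holds one entry, the list of rows, each a list of 5 numbers: the shift along the tool's x, y, z in units of 50 mm (1.0 is 50 mm), then the turn about the tool's z in units of 10 degrees (1.0 is 10 degrees), then the closure, from 0 (fully open) to 1 (shut). A call has 1 to 10 rows; each row is the pose to reach, as a shift and turn from the pose commanded when the call began, along the tool's axes at that moment; what a row does not reach only later rows make up. A row lasts 1/8 s, in which the tool goes at most 62.5 mm and 10.7 degrees, less where a joint would pass 70% of its speed; a pose out of reach is approached as far as the arm can. A call with a gripper value outside its range is refused whole. The fingers move at their own pace and stop on an object; the grip force is fixed at half the most. Time passes only in rows, so rows that repeat a pose let the fingers close. It gives the time, the measured TCP pose, the force, the opening and the grip force at its end, in the units of the state.
- telemetry.get_obs(): the state, without advancing time (a new reading comes with each control period).
- snapshot(name): name is "side" or "top" or "wrist"; returns a dict with "image" (420x560x3 uint8, red, green, blue), "fovy" (degrees; the focal length in pixels is half the picture's height over the tangent of half this angle, whatever the lens; pixels are square), "cx", "cy" (the principal point, pixels), "R" (3x3) and "t" (3): a world point X has camera coordinates R X + t. Camera axes: x right, y down, z forward; pixel columns grow to the right and rows downward; lengths in m; the calibration is good to about 2 mm. A picture is of the moment at which its call begins. There is no depth.
- ticket.close_job(): hands the job in; it is judged then, once.
The state is a dict: "time": time; "joint_positions": joint angles; "qvel": joint speeds; "joint_torque": joint torques, N m; "tool_pos": TCP position; "ee_rot": TCP orientation; "wrist_force": force on the tool from outside, world axes, zero at the start; "wrist_torque": the same for the moment, N m; "width": finger opening in m; "finger_force": force on a finger pad.
Only numpy, scipy, OpenCV 4.12 (cv2) and the standard library are available. Lean on these libraries where they do the work, as an engineer would, in place of code of your own. Each camera call takes 0.05 s, during which the arm holds its last target. There are 200 camera calls.

## Working session

There is one attempt and no reset: what is moved stays moved. The work goes in short steps, Python scripts to look and compute and a tool call to move; the robot and the scene stay as the last step left them, time stands still between calls to the robot, and variables do not carry over. Pictures are saved under pics/ and viewed, at most 10 in all, crops included, and the job is handed in when it is done.

Besides the shell and the picture viewer there is one more tool, called after "Call:" as name(argument=value, ...) on one line, values as JSON. apply_moves: Moves the arm, as the interface text tells. Its arguments: {"type":"object","properties":{"moves":{"type":"array","items":{"type":"array","items":{"type":"array","items":{"type":"number"}}}}},"required":["moves"]}

```bash
ls; mkdir -p pics
python3 - <<'E'
from bench import telemetry, snapshot
import cv2,pickle
o=telemetry.get_obs();print(o)
ims=[]
for n in("side","top","wrist"):
    s=snapshot(n);pickle.dump(s,open(f'{n}0.pkl','wb'));cv2.imwrite(f'pics/{n}0.png',s['image'][:,:,::-1])
    print(n,s['fovy'],s['cx'],s['cy'],s['R'].round(4).tolist(),s['t'].round(4).tolist())
E
```

```text
pics
{'time': 0.0, 'joint_positions': array([-1.35509358e+00,  8.79656343e-02,  1.37226850e+00,  3.27657701e-05,
        1.68361057e+00, -1.03113803e-01]), 'qvel': array([-0.00054911, -0.00016731,  0.00074143,  0.00061985,  0.00260676,
        0.00015782]), 'joint_torque': array([-4.39712567e-04, -3.40185535e+01, -3.02422929e+01,  7.17075798e-02,
        3.29377642e-02, -1.70802000e-04]), 'tool_pos': array([ 0.17236202, -0.52217329,  0.40349066]), 'ee_rot': array([-3.13935592e+00, -2.64198591e-04,  3.18819911e-01]), 'wrist_force': array([ 0.51620552,  0.60547377, -0.00672539]), 'wrist_torque': array([-0.04693318, -0.03686173,  0.01208586]), 'finger_force': 0.0, 'width': 0.0942495972818932}
side 50.26503101896028 286.5366515053905 213.9154532696117 [[0.9462, -0.3237, 0.0022], [-0.2262, -0.6659, -0.7109], [0.2315, 0.6722, -0.7032]] [-0.4896, 0.271, 1.3494]
top 53.174010585215385 265.40060059626813 210.16142066996383 [[0.0, -1.0, -0.0049], [-0.9978, 0.0003, -0.0664], [0.0664, 0.0049, -0.9978]] [0.0031, 0.5283, 1.4251]
wrist 59.53339886562582 283.70080575124643 207.17101579378874 [[0.3133, -0.9497, -0.0026], [-0.9167, -0.3031, 0.2603], [-0.248, -0.0792, -0.9655]] [-0.5489, -0.0272, 0.3915]
```

View pics/top0.png

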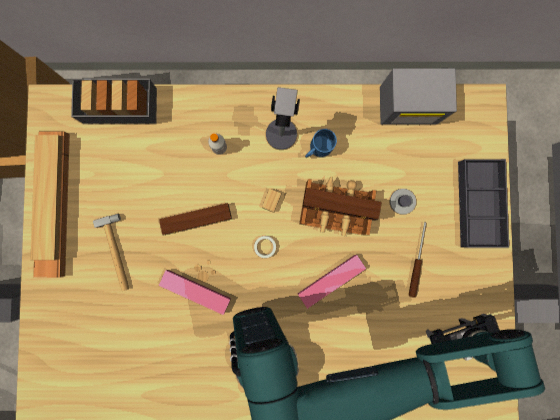

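View pics/side0.png

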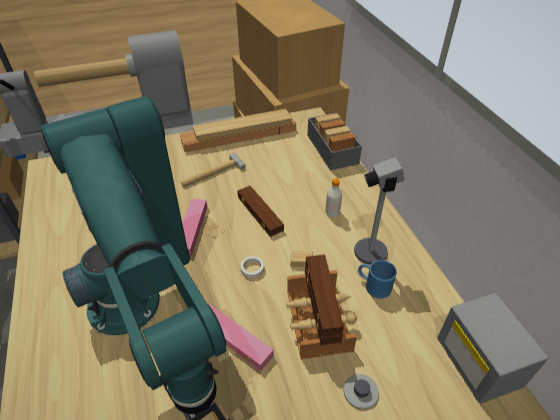

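The dark case alone at top (197,219) is case_base. The stack across the rack is at (341,207). The pink boxes at (195,290) and (332,280) are look-alikes to leave alone. Next is a close crop to check this choice and which spindle has the ball.

```bash
cat > h.py <<'E'
import numpy as np,cv2,pickle
from bench import telemetry,snapshot
from scipy.spatial.transform import Rotation as Rn
def f(s): return 210/np.tan(np.radians(s['fovy'])/2)
def ray(s,p):
    d=s['R'].T@np.array([(p[0]-s['cx'])/f(s),(p[1]-s['cy'])/f(s),1.]); return -s['R'].T@s['t'],d
def onz(s,p,z):
    c,d=ray(s,p); return c+d*(z-c[2])/d[2]
def proj(s,X):
    c=s['R']@np.asarray(X,float)+s['t']; return c[:2]/c[2]*f(s)+[s['cx'],s['cy']]
def tri(s1,p1,s2,p2):
    c1,d1=ray(s1,p1);c2,d2=ray(s2,p2)
    k=np.linalg.lstsq(np.c_[d1,-d2],c2-c1,rcond=None)[0]
    a,b=c1+d1*k[0],c2+d2*k[1]; return (a+b)/2,np.linalg.norm(a-b)
E
python3 - <<'E'
from h import *
t=pickle.load(open('top0.pkl','rb'));s=pickle.load(open('side0.pkl','rb'))
def crop(s,x0,y0,w,h,W,H): return cv2.resize(s['image'][y0:y0+h,x0:x0+w,::-1],(W,H),interpolation=cv2.INTER_CUBIC)
a=crop(t,290,165,110,80,400,291);b=crop(t,150,190,110,80,400,291)
c=crop(s,270,235,110,80*110//110+44,400,451)[:309];d=crop(s,340,145,80,62,400,309)
cv2.imwrite('pics/c1.png',np.vstack([np.hstack([a,b]),np.hstack([c,d])]))
hsv=cv2.cvtColor(t['image'],cv2.COLOR_RGB2HSV)
for n,p in(("base",(197,219)),("stack",(341,205)),("rack",(318,182))): print(n,hsv[p[1],p[0]],t['image'][p[1],p[0]])
E
```

```text
base [ 12 192  93] [93 51 23]
stack [ 12 195  89] [89 48 21]
rack [ 18 115 131] [131 108  72]
```

View pics/c1.png

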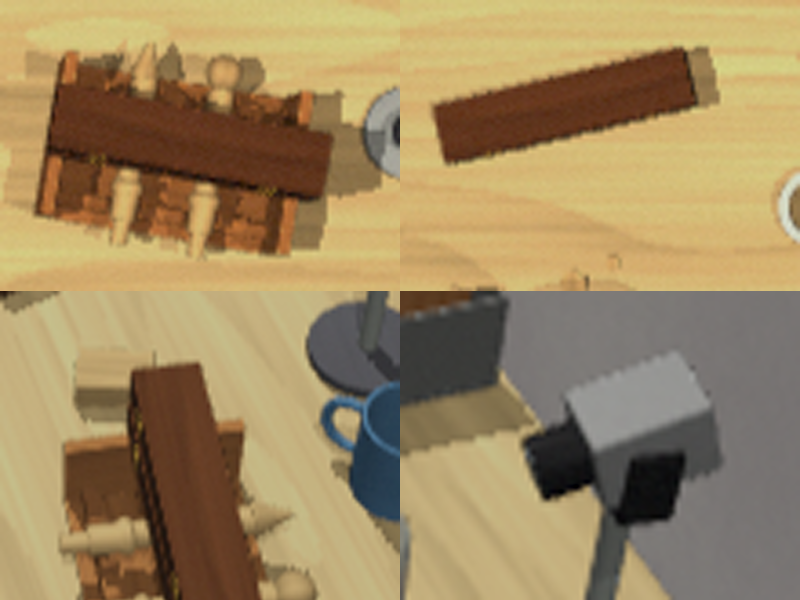

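The top view shows the ball head at (351,185), on the right-hand spindle, and the cone tip at (331,177). The dark case base is confirmed. The lens barrel is on the left of the head in the side view.

Run:
```python
from h import *
t=pickle.load(open('top0.pkl','rb'));s=pickle.load(open('side0.pkl','rb'))
print('cams',(-t['R'].T@t['t']).round(3),(-s['R'].T@s['t']).round(3))
def mask(s,roi,name):
    h=cv2.cvtColor(s['image'],cv2.COLOR_RGB2HSV); m=((h[...,2]<118)&(h[...,1]>165)&(h[...,0]<16)).astype(np.uint8)
    z=np.zeros_like(m);x,y,w,hh=roi;z[y:y+hh,x:x+w]=m[y:y+hh,x:x+w]
    z=cv2.morphologyEx(z,cv2.MORPH_OPEN,np.ones((5,5)))
    c=max(cv2.findContours(z,0,1)[0],key=cv2.contourArea);return cv2.minAreaRect(c)
for n,roi,z in(("base",(150,190,100,60),.036),("stack",(292,165,100,75),.150)):
    r=mask(t,roi,n);P=np.array([onz(t,p,z) for p in cv2.boxPoints(r)])
    e=P[1]-P[0],P[2]-P[1]
    print(n,r,P.mean(0).round(4),[(np.linalg.norm(v).round(4),np.degrees(np.arctan2(v[1],v[0])).round(1)) for v in e])
C=lambda ox,oy,x,y,kx:(ox+x/kx-.5+.5/kx,oy+y/kx-.5+.5/kx)
k=400/110
for n,z,L in(("base",.036,[(433,105),(685,47),(697,102),(445,163)]),("stack",.15,[(60,85),(332,135),(323,198),(50,147)])):
    P=np.array([onz(t,C(150 if n=="base" else 290,190 if n=="base" else 165,x-(400 if n=="base" else 0),y,k),z) for x,y in L])
    print(n,P.mean(0).round(4)); 
    for i in range(4):
        v=P[(i+1)%4]-P[i];print(np.linalg.norm(v).round(4),np.degrees(np.arctan2(v[1],v[0])).round(1))
print('ball',onz(t,C(290,165,222,72,k),.046),'tip',onz(t,C(290,165,150,43,k),.046))
print('tail right',onz(t,C(290,165,197,250,k),.046),'tail left',onz(t,C(290,165,120,240,k),.046))
# camera head: side crop lens front
print('foot',onz(t,(282,134),0))
p=C(340,145,(545-400),(466-291),5);print('lens side px',p)
```

```text
cams [ 0.433 -0.004  1.457] [ 0.212 -0.885  1.143]
base ((194.7789764404297, 218.67166137695312), (15.657546997070312, 70.13469696044922), 76.60750579833984) [0.4983 0.2424 0.036 ] [(np.float64(0.2378), np.float64(-76.6)), (np.float64(0.0533), np.float64(-166.3))]
stack ((342.01141357421875, 201.0406494140625), (75.65226745605469, 22.510608673095703), 10.885526657104492) [ 0.5481 -0.2368  0.15  ] [(np.float64(0.0708), np.float64(-11.2)), (np.float64(0.236), np.float64(-101.0))]
base [0.4995 0.2416 0.036 ]
0.2412 -77.0
0.0527 -167.4
0.2412 103.6
0.0554 12.6
stack [ 0.5404 -0.2374  0.15  ]
0.2371 -100.5
0.0548 170.9
0.2375 79.4
0.0543 -9.5
ball [ 0.6134662  -0.28546778  0.046     ] tip [ 0.64067811 -0.21886192  0.046     ]
tail right [ 0.44822566 -0.26020428  0.046     ] tail left [ 0.45744577 -0.18929579  0.046     ]
foot [ 0.79827088 -0.0553681   0.        ]
lens side px (368.6, 179.6)
```

```bash
cat >> h.py <<'E'
def go(x,y,zg,yawdeg):
    """units for moving the grasp point to x,y,zg with tool yaw, tool down"""
    o=telemetry.get_obs();R=Rn.from_euler('xyz',o['ee_rot']).as_matrix()
    d=R.T@(np.array([x,y,zg+.18])-o['tool_pos'])/.05
    dy=(yawdeg-np.degrees(o['ee_rot'][2])+180)%360-180
    print('move',d.round(3),'turn',round(-dy/10,3),'t',o['time'],'pos',o['tool_pos'].round(4))
E
python3 -c "
from h import *
go(.54,-.237,.22,79.6)"
```

```text
move [ 8.77  -3.112  0.082] turn -6.133 t 0.15 pos [ 0.1724 -0.5222  0.4038]
```

Call:
apply_moves(moves=[[[8.77, -3.11, 0.08, -6.13, 0], [8.77, -3.11, 0.08, -6.13, 0], [8.77, -3.11, 0.08, -6.13, 0], [8.77, -3.11, 0.08, -6.13, 0], [8.77, -3.11, 0.08, -6.13, 0], [8.77, -3.11, 0.08, -6.13, 0], [8.77, -3.11, 0.08, -6.13, 0], [8.77, -3.11, 0.08, -6.13, 0], [8.77, -3.11, 0.08, -6.13, 0], [8.77, -3.11, 0.08, -6.13, 0]]])

```text
time: 1.4
tool_pos: [0.5396, -0.2377, 0.4004]
ee_rot: [-3.141, 0.0, 1.388]
wrist_force: [-0.2, 0.3, 0.5]
width: 0.0941
finger_force: 0.0
```

Run:
```python
from h import *
print(telemetry.get_obs()['ee_rot'])
w=snapshot('wrist');s=snapshot('side');t=snapshot('top')
for n,q in(('w',w),('s',s),('t',t)): pickle.dump(q,open(n+'1.pkl','wb'))
cv2.imwrite('pics/w1.png',w['image'][:,:,::-1])
go(.54,-.237,.22,79.6)
```

```text
[-3.14054188e+00  4.66383742e-04  1.38815809e+00]
move [0.027 0.012 0.017] turn -0.015 t 1.55 pos [ 0.5392 -0.2382  0.4008]
```

View pics/w1.png

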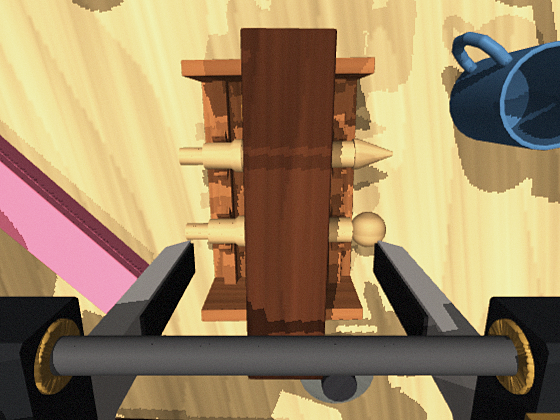

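The wrist view shows case_top centred between the fingers, with corners near (241,29) and (335,29). The ball is at (369,229) and its tail at (187,231). The cone spindle is at row 155.

Run:
```python
from h import *
w=pickle.load(open('w1.pkl','rb'))
for p in((241,29),(335,29),(243,200),(333,200),(248,378),(328,378)): print(p,onz(w,p,.15).round(4))
b=onz(w,(369,229),.046);ta=onz(w,(187,231),.046);print('ball',b,'tail',ta,np.linalg.norm(b-ta),np.degrees(np.arctan2(*(b-ta)[1::-1])))
go(.54,-.237,.136,79.6)
```

```text
(241, 29) [ 0.5368 -0.1157  0.15  ]
(335, 29) [ 0.5899 -0.1255  0.15  ]
(243, 200) [ 0.5167 -0.2149  0.15  ]
(333, 200) [ 0.5739 -0.2254  0.15  ]
(248, 378) [ 0.4917 -0.3488  0.15  ]
(328, 378) [ 0.5502 -0.3595  0.15  ]
ball [ 0.61278692 -0.28797016  0.046     ] tail [ 0.44072604 -0.25835464  0.046     ] 0.17459102437283272 -9.7661895579201
move [0.027 0.012 1.697] turn -0.015 t 1.55 pos [ 0.5392 -0.2382  0.4008]
```

Call:
apply_moves(moves=[[[0, 0.04, 0.9, 0, 0], [0, 0.04, 1.5, 0, 0], [0, 0.04, 1.7, 0, 0], [0, 0.04, 1.7, 0, 0], [0, 0.04, 1.7, 0, 1], [0, 0.04, 1.7, 0, 1], [0, 0.04, 1.7, 0, 1], [0, 0.04, 1.7, 0, 1], [0, 0.04, 1.7, 0, 1]]])

```text
time: 2.68
tool_pos: [0.5419, -0.2375, 0.3161]
ee_rot: [-3.141, 0.0, 1.389]
wrist_force: [-2.3, -0.4, 2.1]
width: 0.0559
finger_force: 30.0
```

Call:
apply_moves(moves=[[[0, 0, -0.2, 0, 1], [0, 0, -0.7, 0, 1], [0, 0, -1.4, 0, 1], [0, 0, -2, 0, 1], [0, 0, -2, 0, 1]]])

```text
time: 3.3
tool_pos: [0.5423, -0.2376, 0.4189]
ee_rot: [3.135, 0.002, 1.389]
wrist_force: [-0.3, -0.3, -2.2]
width: 0.0555
finger_force: 30.0
```

```bash
python3 -c "
from h import *
go(.499,.242,.20,103.3)"
```

```text
move [ 9.279 -2.593  0.743] turn -2.373 t 3.3 pos [ 0.5423 -0.2376  0.4189]
```

Call:
apply_moves(moves=[[[0.8, -0.25, 0, -0.2, 1], [1.8, -0.5, 0, -0.4, 1], [2.8, -0.8, 0, -0.7, 1], [3.8, -1.1, 0, -1, 1], [4.9, -1.4, 0.1, -1.3, 1], [6, -1.7, 0.2, -1.6, 1], [7.1, -2, 0.4, -1.9, 1], [8.2, -2.3, 0.5, -2.2, 1], [9, -2.5, 0.6, -2.37, 1], [9.28, -2.59, 0.74, -2.37, 1]]])

```text
time: 4.55
tool_pos: [0.4979, 0.2443, 0.3762]
ee_rot: [-3.138, 0.0, 1.805]
wrist_force: [-0.4, 0.3, -4.2]
width: 0.0556
finger_force: 30.0
```

Run:
```python
from h import *
w=snapshot('wrist');t=snapshot('top')
pickle.dump(w,open('w2.pkl','wb'));pickle.dump(t,open('t2.pkl','wb'))
a=cv2.resize(t['image'][170:270,140:260,::-1],(480,400),interpolation=cv2.INTER_CUBIC);b=cv2.resize(w['image'][:,:,::-1],(320,240))
c=np.zeros((400,800,3),np.uint8);c[:,:480]=a;c[:240,480:]=b
cv2.imwrite('pics/w2.png',c);go(.499,.242,.20,103.3)
```

```text
move [-0.025  0.012 -0.086] turn 0.007 t 4.65 pos [0.4981 0.2431 0.3757]
```

View pics/w2.png

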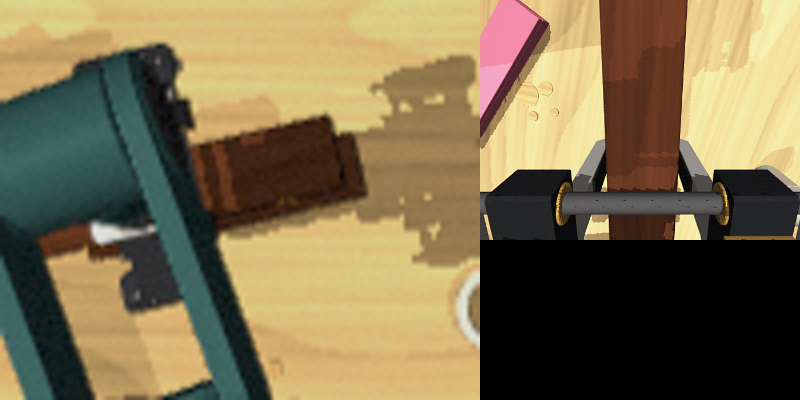

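Call:
apply_moves(moves=[[[-0.02, 0.01, 0.8, 0, 1], [-0.02, 0.01, 1.6, 0, 1], [-0.02, 0.01, 2.2, 0, 1], [-0.02, 0.01, 2.5, 0, 1], [-0.02, 0.01, 2.65, 0, 1], [-0.02, 0.01, 2.72, 0, 1], [-0.02, 0.01, 2.73, 0, 1]]])

```text
time: 5.52
tool_pos: [0.4998, 0.2414, 0.2432]
ee_rot: [3.14, -0.0, 1.802]
wrist_force: [-0.1, -0.5, -2.7]
width: 0.056
finger_force: 30.0
```

Call:
apply_moves(moves=[[[0, 0, 0.02, 0, 1], [0, 0, 0.04, 0, 1], [0, 0, 0.04, 0, 1]]])

```text
time: 5.9
tool_pos: [0.4994, 0.2414, 0.2403]
ee_rot: [3.141, 0.0, 1.803]
wrist_force: [-0.2, -0.4, -2.6]
width: 0.0559
finger_force: 30.0
```

Call:
apply_moves(moves=[[[0, 0, 0.03, 0, 1], [0, 0, 0.05, 0, 1], [0, 0, 0.05, 0, 1]]])

```text
time: 6.28
tool_pos: [0.4994, 0.2414, 0.238]
ee_rot: [3.141, 0.0, 1.802]
wrist_force: [-0.4, -0.4, -0.0]
width: 0.0556
finger_force: 30.0
```

Contact is made, so I release and rise.

Call:
apply_moves(moves=[[[0, 0, 0, 0, 0], [0, 0, 0, 0, 0], [0, 0, 0, 0, 0], [0, 0, 0, 0, 0], [0, 0, -0.6, 0, 0], [0, 0, -1.4, 0, 0], [0, 0, -2.4, 0, 0], [0, 0, -3.2, 0, 0], [0, 0, -3.2, 0, 0]]])

```text
time: 7.4
tool_pos: [0.4998, 0.2415, 0.4023]
ee_rot: [3.133, -0.001, 1.802]
wrist_force: [-0.3, -0.4, -0.2]
width: 0.094
finger_force: 0.0
```

```bash
python3 -c "
from h import *
go(.542,-.238,.22,79.4)"
```

```text
move [-9.529 -1.38   0.025] turn 2.387 t 7.4 pos [0.4998 0.2415 0.4023]
```

Call:
apply_moves(moves=[[[-9.53, -1.38, 0, 2.38, 0], [-9.53, -1.38, 0, 2.38, 0], [-9.53, -1.38, 0, 2.38, 0], [-9.53, -1.38, 0, 2.38, 0], [-9.53, -1.38, 0, 2.38, 0], [-9.53, -1.38, 0, 2.38, 0], [-9.53, -1.38, 0, 2.38, 0], [-9.53, -1.38, 0, 2.38, 0], [-9.53, -1.38, 0, 2.38, 0], [-9.53, -1.38, 0, 2.38, 0]]])

```text
time: 8.65
tool_pos: [0.5415, -0.2378, 0.3961]
ee_rot: [-3.139, -0.002, 1.387]
wrist_force: [1.1, 1.1, -0.6]
width: 0.094
finger_force: 0.0
```

Run:
```python
from h import *
w=snapshot('wrist');s=snapshot('side');t=snapshot('top')
for n,q in(('w',w),('s',s),('t',t)): pickle.dump(q,open(n+'3.pkl','wb'))
c=np.zeros((600,800,3),np.uint8);c[:300,:400]=cv2.resize(w['image'][:,:,::-1],(400,300))
c[:300,400:]=cv2.resize(t['image'][165:255,140:260,::-1],(400,300),interpolation=cv2.INTER_CUBIC)
c[300:,:400]=cv2.resize(s['image'][165:255,210:330,::-1],(400,300),interpolation=cv2.INTER_CUBIC)
c[300:,400:]=cv2.resize(s['image'][150:210,345:425,::-1],(400,300),interpolation=cv2.INTER_CUBIC)
cv2.imwrite('pics/c3.png',c);go(.542,-.238,.22,79.4)
```

```text
move [-0.023  0.011 -0.05 ] turn 0.018 t 8.8 pos [ 0.5417 -0.2368  0.3975]
```

View pics/c3.png

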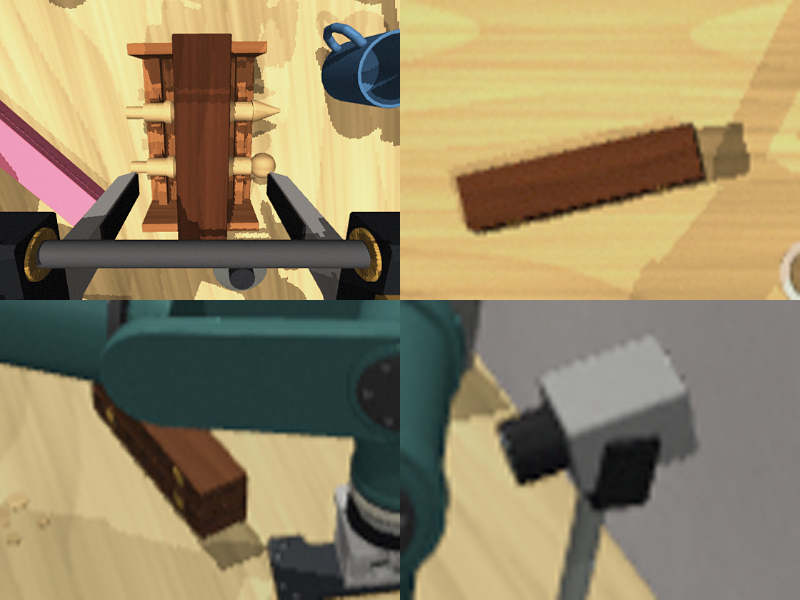

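Case_top lies neatly on case_base. Case_low is undisturbed on the rack, with wrist corners near (241,48) and (323,48).

Run:
```python
from h import *
w=pickle.load(open('w3.pkl','rb'));t=pickle.load(open('t3.pkl','rb'))
k=10/3
P=np.array([onz(t,(140+(x-400)/k-.35,165+y/k-.35),.072) for x,y in((457,177),(690,124),(705,182),(475,232))]);print(P.mean(0),np.degrees(np.arctan2(*(P[0]-P[1])[1::-1])))
a,b=onz(w,(240.8,47.6),.114),onz(w,(323.4,47.6),.114);print(a,b,np.degrees(np.arctan2(*(b-a)[1::-1])))
y=np.radians(np.degrees(np.arctan2(*(b-a)[1::-1]))+90);c=(a+b)/2-.12*np.array([np.cos(y),np.sin(y),0]);print('low',c)
go(c[0],c[1],.1,79.4)
```

```text
[0.49790592 0.23817327 0.072     ] 102.84888297861532
[ 0.53374157 -0.11953751  0.114     ] [ 0.58752354 -0.1295771   0.114     ] -10.573821788519533
low [ 0.53861228 -0.24251962  0.114     ]
move [-0.125 -0.039  2.35 ] turn 0.018 t 8.8 pos [ 0.5417 -0.2368  0.3975]
```

Call:
apply_moves(moves=[[[-0.1, -0.03, 0.9, 0, 0], [-0.1, -0.03, 1.8, 0, 0], [-0.1, -0.03, 2.3, 0, 0], [-0.1, -0.03, 2.36, 0, 0], [-0.1, -0.03, 2.36, 0, 0], [-0.1, -0.03, 2.36, 0, 1], [-0.1, -0.03, 2.36, 0, 1], [-0.1, -0.03, 2.36, 0, 1], [-0.1, -0.03, 2.36, 0, 1], [-0.1, -0.03, 2.36, 0, 1]]])

```text
time: 10.05
tool_pos: [0.5392, -0.243, 0.2799]
ee_rot: [3.142, 0.0, 1.387]
wrist_force: [0.2, 0.5, 0.5]
width: 0.0558
finger_force: 30.0
```

Call:
apply_moves(moves=[[[0, 0, -0.2, 0, 1], [0, 0, -0.7, 0, 1], [0, 0, -1.4, 0, 1], [0, 0, -2, 0, 1], [0, 0, -2.4, 0, 1], [0, 0, -2.4, 0, 1], [0, 0, -2.4, 0, 1]]])

```text
time: 10.92
tool_pos: [0.539, -0.2428, 0.3981]
ee_rot: [-3.139, -0.001, 1.387]
wrist_force: [0.2, -0.0, -3.8]
width: 0.0557
finger_force: 30.0
```

```bash
python3 -c "
from h import *
go(.499,.241,.20,103.1)"
```

```text
move [ 9.366 -2.556  0.375] turn -2.363 t 10.925 pos [ 0.539  -0.2428  0.3981]
```

Call:
apply_moves(moves=[[[0.8, -0.2, 0, -0.2, 1], [1.8, -0.5, 0, -0.4, 1], [2.8, -0.8, 0, -0.7, 1], [3.8, -1.1, 0, -1, 1], [4.9, -1.4, 0.1, -1.3, 1], [6, -1.7, 0.2, -1.6, 1], [7.1, -2, 0.3, -1.9, 1], [8.2, -2.3, 0.3, -2.2, 1], [9, -2.5, 0.35, -2.36, 1], [9.37, -2.56, 0.38, -2.36, 1]]])

```text
time: 12.18
tool_pos: [0.4983, 0.2431, 0.3785]
ee_rot: [-3.138, 0.001, 1.801]
wrist_force: [0.2, -0.4, -4.8]
width: 0.0557
finger_force: 30.0
```

Call:
apply_moves(moves=[[[0, 0, 0.5, 0, 1], [0, 0, 1, 0, 1], [0, 0, 1.4, 0, 1], [0, 0, 1.7, 0, 1], [0, 0, 1.9, 0, 1], [0, 0, 1.9, 0, 1], [0, 0, 1.9, 0, 1]]])

```text
time: 13.05
tool_pos: [0.4994, 0.2411, 0.2866]
ee_rot: [3.14, -0.0, 1.799]
wrist_force: [0.0, -0.4, -3.8]
width: 0.056
finger_force: 30.0
```

```bash
python3 -c "
from h import *
go(.499,.241,.0939,103.1)"
```

```text
move [-0.    -0.008  0.253] turn -0.005 t 13.05 pos [0.4994 0.2411 0.2866]
```

Call:
apply_moves(moves=[[[0, 0, 0.1, 0, 1], [0, 0, 0.18, 0, 1], [0, 0, 0.2, 0, 1], [0, 0, 0.2, 0, 1]]])

```text
time: 13.55
tool_pos: [0.4989, 0.2411, 0.2755]
ee_rot: [-3.141, 0.0, 1.799]
wrist_force: [0.1, 0.0, -4.3]
width: 0.056
finger_force: 30.0
```

Call:
apply_moves(moves=[[[0, 0, 0.02, 0, 1], [0, 0, 0.04, 0, 1], [0, 0, 0.05, 0, 1], [0, 0, 0.05, 0, 1]]])

```text
time: 14.05
tool_pos: [0.4991, 0.2411, 0.2739]
ee_rot: [3.141, 0.0, 1.799]
wrist_force: [-0.5, 0.1, 0.1]
width: 0.0558
finger_force: 30.0
```

Call:
apply_moves(moves=[[[0, 0, 0, 0, 0], [0, 0, 0, 0, 0], [0, 0, 0, 0, 0], [0, 0, 0, 0, 0], [0, 0, -0.6, 0, 0], [0, 0, -1.4, 0, 0], [0, 0, -2.4, 0, 0], [0, 0, -2.4, 0, 0]]])

```text
time: 15.05
tool_pos: [0.4996, 0.2413, 0.3989]
ee_rot: [3.131, -0.001, 1.799]
wrist_force: [0.1, 0.0, -0.8]
width: 0.0938
finger_force: 0.0
```

```bash
python3 -c "
from h import *
go(.531,-.274,.21,-9.8)"
```

```text
move [-10.182  -1.72    0.146] turn 11.287 t 15.05 pos [0.4996 0.2413 0.3989]
```

Call:
apply_moves(moves=[[[-10.18, -1.72, 0, 11.29, 0], [-10.18, -1.72, 0, 11.29, 0], [-10.18, -1.72, 0, 11.29, 0], [-10.18, -1.72, 0, 11.29, 0], [-10.18, -1.72, 0, 11.29, 0], [-10.18, -1.72, 0, 11.29, 0], [-10.18, -1.72, 0, 11.29, 0], [-10.18, -1.72, 0, 11.29, 0], [-10.18, -1.72, 0, 11.29, 0], [-10.18, -1.72, 0, 11.29, 0]]])

```text
time: 16.3
tool_pos: [0.53, -0.2762, 0.3908]
ee_rot: [-3.14, 0.003, -0.085]
wrist_force: [0.1, 0.7, 0.2]
width: 0.0939
finger_force: 0.0
```

Run:
```python
from h import *
w=snapshot('wrist');s=snapshot('side');t=snapshot('top')
for n,q in(('w',w),('s',s),('t',t)): pickle.dump(q,open(n+'4.pkl','wb'))
t0=pickle.load(open('top0.pkl','rb'));s0=pickle.load(open('side0.pkl','rb'))
c=np.zeros((600,800,3),np.uint8);c[:300,:400]=cv2.resize(w['image'][:,:,::-1],(400,300))
c[:300,400:]=cv2.resize(t['image'][165:255,140:260,::-1],(400,300),interpolation=cv2.INTER_CUBIC)
c[300:,:400]=cv2.resize(t0['image'][80:140,245:325,::-1],(400,300),interpolation=cv2.INTER_CUBIC)
c[300:,400:]=cv2.resize(s0['image'][150:210,345:425,::-1],(400,300),interpolation=cv2.INTER_CUBIC)
cv2.imwrite('pics/c4.png',c);go(.531,-.274,.21,-9.8)
```

```text
move [ 0.016 -0.008  0.033] turn 0.559 t 16.45 pos [ 0.5302 -0.2743  0.3917]
```

View pics/c4.png

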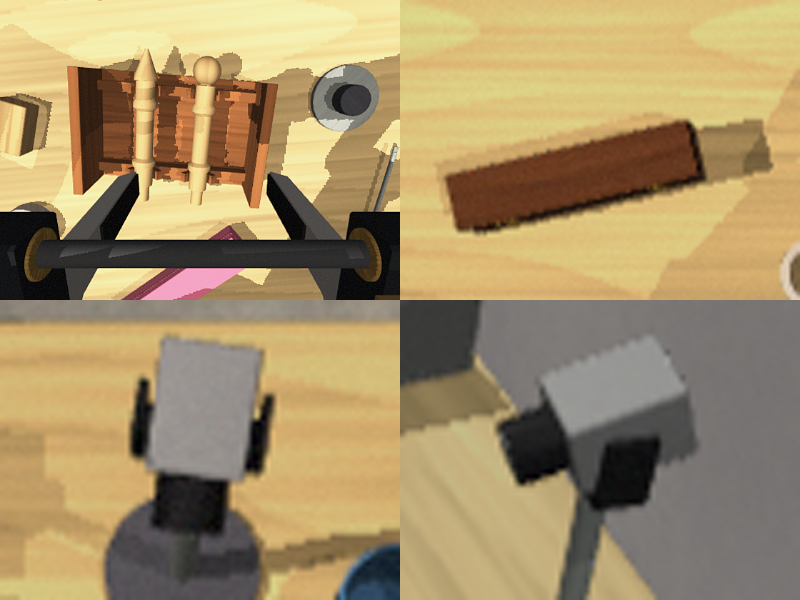

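Column of three is neat. The wrist view shows the ball spindle clear in the right notches: ball at crop (207,68), tail (197,202). The top-face corners of the camera head are visible in both lower crops.

Run:
```python
from h import *
t=pickle.load(open('top0.pkl','rb'));s=pickle.load(open('side0.pkl','rb'));w=pickle.load(open('w4.pkl','rb'))
T=lambda p:(245+(p[0]+.5)/5-.5,80+(p[1]-300+.5)/5-.5)
S=lambda p:(345+(p[0]-400+.5)/5-.5,150+(p[1]-300+.5)/5-.5)
# order: back+y, back-y, front-y, front+y
tp=[(163,338),(263,349),(247,482),(148,470)];sp=[(658,336),(690,394),(568,437),(540,381)]
P=[]
for a,b in zip(tp,sp):
    X,e=tri(t,T(a),s,S(b));P.append(X);print(X.round(4),round(e,4))
P=np.array(P);fx=(P[0]+P[1]-P[2]-P[3])/2;fy=(P[0]+P[3]-P[1]-P[2])/2
print('lenx',np.linalg.norm(fx),fx,'leny',np.linalg.norm(fy),fy)
yaw=np.arctan2(fx[1],fx[0]);yaw2=np.arctan2(-fy[0],fy[1]);el=np.arcsin(fx[2]/np.linalg.norm(fx));print('yaw',yaw,yaw2,'slope',el)
W=lambda p:((p[0]+.5)/400*560-.5,(p[1]+.5)/300*420-.5)
b=onz(w,W((207,68)),.046);ta=onz(w,W((197,202)),.040)
print('ball',b,'tail',ta,np.linalg.norm(b-ta),np.degrees(np.arctan2(*(b-ta)[1::-1])))
L,e=tri(t,T((188,528)),s,S((510,455)));print('lens rough',L,e)
for el_ in (.2,.3,.4,.5,.6):
    y=(yaw+yaw2)/2;x=np.array([np.cos(y)*np.cos(el_),np.sin(y)*np.cos(el_),np.sin(el_)]);z=np.array([-np.cos(y)*np.sin(el_),-np.sin(y)*np.sin(el_),np.cos(el_)])
    c=P.mean(0)-z*.025;print(el_,c.round(4),'lens px side',proj(s,c-.06*x).round(1),'top',proj(t,c-.06*x).round(1))
print(S((510,455)),T((188,528)))
```

```text
[ 0.8317 -0.0303  0.371 ] 0.0018
[ 0.824  -0.0826  0.3716] 0.0009
[ 0.7575 -0.0748  0.3529] 0.002
[ 0.7662 -0.0223  0.3497] 0.0001
lenx 0.06942663724395898 [ 0.06603236 -0.00787     0.01994613] leny 0.05309921161181503 [ 0.00813737  0.05243827 -0.00188091]
yaw -0.11862433851117409 -0.15395205345877094 slope 0.2914045817689757
ball [ 0.61410487 -0.28821635  0.046     ] tail [ 0.43840914 -0.26012942  0.04      ] 0.17802771458615235 -9.082522463733293
lens rough [ 0.74177254 -0.0444598   0.31971244] 0.0016689157157435694
0.2 [ 0.7998 -0.0532  0.3368] lens px side [367.2 179.3] top [282.4 125.1]
0.3 [ 0.8022 -0.0535  0.3374] lens px side [368.2 180.6] top [282.6 124.2]
0.4 [ 0.8045 -0.0538  0.3383] lens px side [369.5 181.7] top [282.7 123.1]
0.5 [ 0.8067 -0.0541  0.3394] lens px side [370.9 182.6] top [282.9 121.8]
0.6 [ 0.8088 -0.0544  0.3407] lens px side [372.5 183.4] top [283.1 120.4]
(366.6, 180.6) (282.2, 125.2)
```

```bash
python3 -c "
from h import *
go(.5316,-.2744,.046,-9.5)"
```

```text
move [3.500e-02 3.000e-03 3.313e+00] turn 0.529 t 16.45 pos [ 0.5302 -0.2743  0.3917]
```

Call:
apply_moves(moves=[[[0.03, 0, 0, 0.53, 0.5], [0.03, 0, 0, 0.53, 0.5], [0.03, 0, 0.6, 0.53, 0.5], [0.03, 0, 1.2, 0.53, 0.5], [0.03, 0, 1.8, 0.53, 0.5], [0.03, 0, 2.4, 0.53, 0.5], [0.03, 0, 2.4, 0.53, 0.5], [0.03, 0, 2.4, 0.53, 0.5]]])

```text
time: 17.45
tool_pos: [0.5321, -0.2743, 0.2744]
ee_rot: [3.141, -0.002, -0.167]
wrist_force: [0.1, -0.4, -0.4]
width: 0.0471
finger_force: 0.0
```

Run:
```python
from h import *
w=snapshot('wrist');pickle.dump(w,open('w5.pkl','wb'))
for p in ([.5316,-.2744,.046],): print('origin px',proj(w,p))
for x in(-90,-30,30,83): 
    a=np.radians(-9.5);print(x,proj(w,[.5316+x/1e3*np.cos(a),-.2744+x/1e3*np.sin(a),.046]).round(1))
cv2.imwrite('pics/w5.png',w['image'][:,:,::-1]);go(.5316,-.2744,.046,-9.5);print(telemetry.get_obs()['width'])
```

```text
origin px [283.98868439 239.49385514]
-90 [284.1 366.9]
-30 [284.  284.9]
30 [283.9 190.8]
83 [283.8  95.6]
move [-0.017  0.001  0.982] turn -0.009 t 17.5 pos [ 0.5323 -0.2744  0.2751]
0.04718831842566875
```

View pics/w5.png

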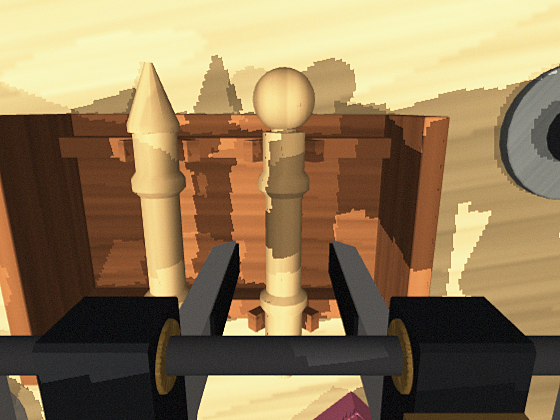

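The wrist view shows the ball at (284,98) against a predicted (284,96), with the fingers straddling the waist. I'll descend and grip.

Call:
apply_moves(moves=[[[-0.02, 0, 0.5, 0, 0.5], [-0.02, 0, 0.9, 0, 0.5], [-0.02, 0, 0.98, 0, 0.5], [-0.02, 0, 0.98, 0, 0.5], [-0.02, 0, 0.98, 0, 1], [-0.02, 0, 0.98, 0, 1], [-0.02, 0, 0.98, 0, 1], [-0.02, 0, 0.98, 0, 1], [-0.02, 0, 0.98, 0, 1]]])

```text
time: 18.62
tool_pos: [0.531, -0.274, 0.2248]
ee_rot: [-3.142, -0.001, -0.169]
wrist_force: [-0.2, 2.2, 3.2]
width: 0.0213
finger_force: 30.0
```

Call:
apply_moves(moves=[[[0, 0, -0.2, 0, 1], [0, 0, -0.6, 0, 1], [0, 0, -1.2, 0, 1], [0, 0, -1.8, 0, 1], [0, 0, -2, 0, 1], [0, 0, -2, 0, 1]]])

```text
time: 19.38
tool_pos: [0.5308, -0.2742, 0.3245]
ee_rot: [3.141, -0.001, -0.169]
wrist_force: [-0.2, 0.4, -1.1]
width: 0.0211
finger_force: 30.0
```

Run:
```python
from h import *
# rack origin ~: spindle axis line offset +36 in rack y, spindle origin at rack x=0
a=np.radians(-9.5);ex=np.array([np.cos(a),np.sin(a)]);ey=np.array([-np.sin(a),np.cos(a)])
o=np.array([.5316,-.2744])
p=o+ex*(-.055-.083)+ey*(-.028);print('grasp xy for ball on near rail',p)
go(p[0],p[1],.14,-9.5)
```

```text
grasp xy for ball on near rail [ 0.39087125 -0.27923943]
move [-2.742  0.569  0.089] turn -0.017 t 19.375 pos [ 0.5308 -0.2742  0.3245]
```

Run:
```python
from h import *
w=pickle.load(open('w3.pkl','rb'));W=lambda p:((p[0]+.5)/400*560-.5,(p[1]+.5)/300*420-.5)
for p in((128,42),(128,53),(267,42),(267,53),(128,47.5),(267,47.5)): print(p,onz(w,W(p),.078).round(4))
a=np.radians(-9.5);ex=np.array([np.cos(a),np.sin(a)]);ey=np.array([-np.sin(a),np.cos(a)]);o=np.array([.5316,-.2744])
print('model near end',o+ex*-.075+ey*.144,'far',o+ex*.075+ey*.144)
p=o+ex*-.148+ey*.144;print('grip',p)
go(p[0],p[1],.15,-9.5)
w=snapshot('wrist');s=snapshot('side');pickle.dump(w,open('w6.pkl','wb'));pickle.dump(s,open('s6.pkl','wb'))
h=cv2.cvtColor(w['image'],cv2.COLOR_RGB2HSV)
m=((h[...,2]>150)&(h[...,1]<130)&(h[...,0]>10)&(h[...,0]<30)).astype(np.uint8);g=cv2.cvtColor(w['image'],cv2.COLOR_RGB2GRAY)
c=cv2.HoughCircles(cv2.medianBlur(g,5),cv2.HOUGH_GRADIENT,1,60,param1=120,param2=25,minRadius=20,maxRadius=55);print(c)
O=telemetry.get_obs();Rt=Rn.from_euler('xyz',O['ee_rot']).as_matrix();gp=O['tool_pos']+Rt[:,2]*.18
for el in(-.2,0,.2,.3,.4):print(el,proj(w,gp+[.083*np.cos(el)*ex[0],.083*np.cos(el)*ex[1],.083*np.sin(el)]).round(1))
```

```text
(128, 42) [ 0.4832 -0.1128  0.078 ]
(128, 53) [ 0.4804 -0.1235  0.078 ]
(267, 42) [ 0.6284 -0.1399  0.078 ]
(267, 53) [ 0.6271 -0.1508  0.078 ]
(128, 47.5) [ 0.4818 -0.1181  0.078 ]
(267, 47.5) [ 0.6277 -0.1453  0.078 ]
model near end [ 0.48139544 -0.1199963 ] far [ 0.62933828 -0.14475344]
grip [ 0.40939659 -0.10794783]
move [-2.952 -2.87  -0.114] turn -0.017 t 19.375 pos [ 0.5308 -0.2742  0.3245]
[[[284.5  91.5  42.2]
  [513.5 132.5  50. ]]]
-0.2 [282.4  97.4]
0 [282.2  92.1]
0.2 [282.1  94.8]
0.3 [282. 100.]
0.4 [282.  108.2]
```

Call:
apply_moves(moves=[[[-0.7, -0.7, -0.3, 0, 1], [-1.4, -1.4, -0.3, 0, 1], [-2.2, -2.2, -0.3, 0, 1], [-2.8, -2.8, 0, 0, 1], [-2.95, -2.87, 0.4, 0, 1], [-2.95, -2.87, 0.7, 0, 1], [-2.95, -2.87, 0.8, 0, 1], [-2.95, -2.87, 0.8, 0, 1]]])

```text
time: 20.48
tool_pos: [0.4098, -0.1084, 0.2837]
ee_rot: [-3.141, 0.001, -0.169]
wrist_force: [0.2, -0.5, -1.1]
width: 0.021
finger_force: 30.0
```

Run:
```python
from h import *
w=snapshot('wrist');s=snapshot('side');pickle.dump(w,open('w7.pkl','wb'));pickle.dump(s,open('s7.pkl','wb'))
c=np.zeros((420,800,3),np.uint8);c[:300,:400]=cv2.resize(w['image'][:,:,::-1],(400,300))
c[:,400:]=cv2.resize(s['image'][220:360,200:333,::-1],(400,420),interpolation=cv2.INTER_CUBIC)
cv2.imwrite('pics/c7.png',c);go(.4094,-.109,.0713,-9.5)
```

```text
move [-0.011  0.014  0.666] turn -0.02 t 20.575 pos [ 0.4101 -0.1084  0.2846]
```

View pics/c7.png

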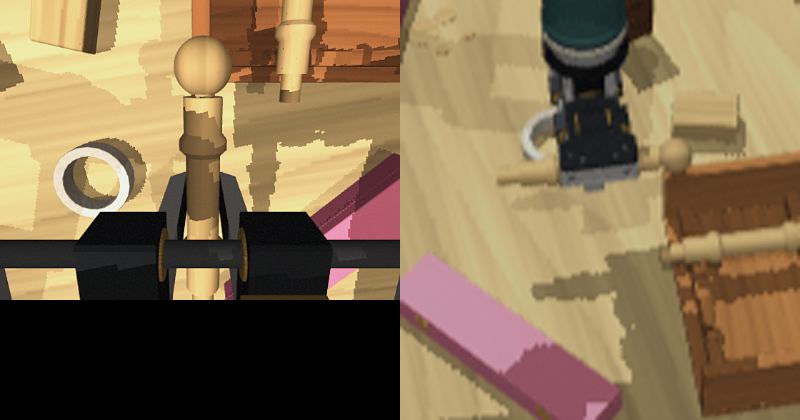

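The ball is just above the near end of the +y cheek, about 3 mm off to one side. I'll shift over, then press down to tilt the spindle in the grip.

Call:
apply_moves(moves=[[[0, -0.05, 0, 0, 1], [0, -0.05, 0.1, 0, 1], [0, -0.05, 0.2, 0, 1], [0, -0.05, 0.28, 0, 1], [0, -0.05, 0.36, 0, 1], [0, -0.05, 0.36, 0, 1]]])

```text
time: 21.32
tool_pos: [0.4099, -0.1054, 0.2661]
ee_rot: [3.141, 0.0, -0.169]
wrist_force: [-1.3, 0.7, 1.3]
width: 0.021
finger_force: 30.0
```

Call:
apply_moves(moves=[[[0, 0, 0.08, 0, 1], [0, 0, 0.16, 0, 1], [0, 0, 0.24, 0, 1], [0, 0, 0.32, 0, 1], [0, 0, 0.32, 0, 1], [0, 0, 0.32, 0, 1]]])

```text
time: 22.08
tool_pos: [0.41, -0.1054, 0.2502]
ee_rot: [3.142, -0.0, -0.169]
wrist_force: [-0.7, 0.9, 2.1]
width: 0.0214
finger_force: 30.0
```

```bash
cat >> h.py <<'E'
def slope(w):
    """spindle slope about the grasp point, from the ball centre in the wrist view and its radius 17 mm"""
    g=cv2.medianBlur(cv2.cvtColor(w['image'],cv2.COLOR_RGB2GRAY),5)
    c=cv2.HoughCircles(g,cv2.HOUGH_GRADIENT,1,300,param1=120,param2=20,minRadius=32,maxRadius=75)
    o=telemetry.get_obs();Rt=Rn.from_euler('xyz',o['ee_rot']).as_matrix();gp=o['tool_pos']+Rt[:,2]*.18
    x=Rt[:,0];ex=np.array([x[0],x[1],0]);ex/=np.linalg.norm(ex)
    print('circle',c)
    for el in np.arange(0,.65,.1):
        X=gp+.083*(np.cos(el)*ex+np.sin(el)*np.array([0,0,1]));d=(w['R']@X+w['t'])[2]
        print(round(el,2),proj(w,X).round(1),'r',round(f(w)*.017/d,1))
E
python3 - <<'E'
from h import *
w=snapshot('wrist');s=snapshot('side');pickle.dump(w,open('w8.pkl','wb'));pickle.dump(s,open('s8.pkl','wb'))
slope(w);slope(pickle.load(open('w7.pkl','rb')))
E
```

```text
circle [[[105.5 286.5  65.5]
  [456.5  80.5  49.8]]]
0.0 [283.9  89.6] r 40.9
0.1 [283.9  89.7] r 43.1
0.2 [283.9  92.1] r 45.5
0.3 [283.9  97.2] r 48.1
0.4 [283.9 105.4] r 50.7
0.5 [283.9 117. ] r 53.4
0.6 [283.9 132.3] r 56.2
circle [[[123.5 261.5  55.5]]]
0.0 [278.   92.9] r 33.8
0.1 [277.8  93.1] r 35.3
0.2 [277.5  95.3] r 36.9
0.3 [277.2  99.6] r 38.5
0.4 [277.  106.2] r 40.2
0.5 [276.7 115.3] r 41.9
0.6 [276.4 127.1] r 43.5
```

Call:
apply_moves(moves=[[[0, 0, -0.5, 0, 1], [0, 0, -1.2, 0, 1], [0, 0, -2, 0, 1], [0, 0, -2.8, 0, 1], [0, 0, -3.5, 0, 1], [0, 0, -4, 0, 1], [0, 0, -4, 0, 1]]])

```text
time: 23.05
tool_pos: [0.4101, -0.1054, 0.4518]
ee_rot: [3.141, -0.004, -0.168]
wrist_force: [-0.6, -0.5, -1.6]
width: 0.0214
finger_force: 30.0
```

Run:
```python
from h import *
go(.571,-.021,.27,-8)
```

```text
move [ 2.89  -2.204  0.046] turn -0.165 t 23.05 pos [ 0.4101 -0.1054  0.4518]
```

Call:
apply_moves(moves=[[[0.5, -0.4, 0, 0, 1], [1.1, -0.9, 0, -0.1, 1], [1.7, -1.4, 0, -0.16, 1], [2.3, -1.9, 0, -0.16, 1], [2.7, -2.15, 0, -0.16, 1], [2.89, -2.2, 0, -0.16, 1], [2.89, -2.2, 0, -0.16, 1], [2.89, -2.2, 0, -0.16, 1]]])

```text
time: 24.05
tool_pos: [0.5702, -0.0217, 0.4499]
ee_rot: [3.141, 0.001, -0.142]
wrist_force: [0.3, -0.5, -0.2]
width: 0.0214
finger_force: 30.0
```

Run:
```python
from h import *
w=snapshot('wrist');s=snapshot('side');t=snapshot('top')
for n,q in(('w',w),('s',s),('t',t)): pickle.dump(q,open(n+'9.pkl','wb'))
c=np.zeros((600,800,3),np.uint8);c[:300,:400]=cv2.resize(w['image'][:,:,::-1],(400,300))
c[:300,400:]=cv2.resize(t['image'][100:190,225:345,::-1],(400,300),interpolation=cv2.INTER_CUBIC)
c[300:]=cv2.resize(s['image'][150:225,230:430,::-1],(800,300),interpolation=cv2.INTER_CUBIC)
cv2.imwrite('pics/c9.png',c);go(.571,-.021,.27,-8)
```

```text
move [ 0.014 -0.015  0.012] turn -0.011 t 24.2 pos [ 0.5702 -0.0216  0.4506]
```

View pics/c9.png

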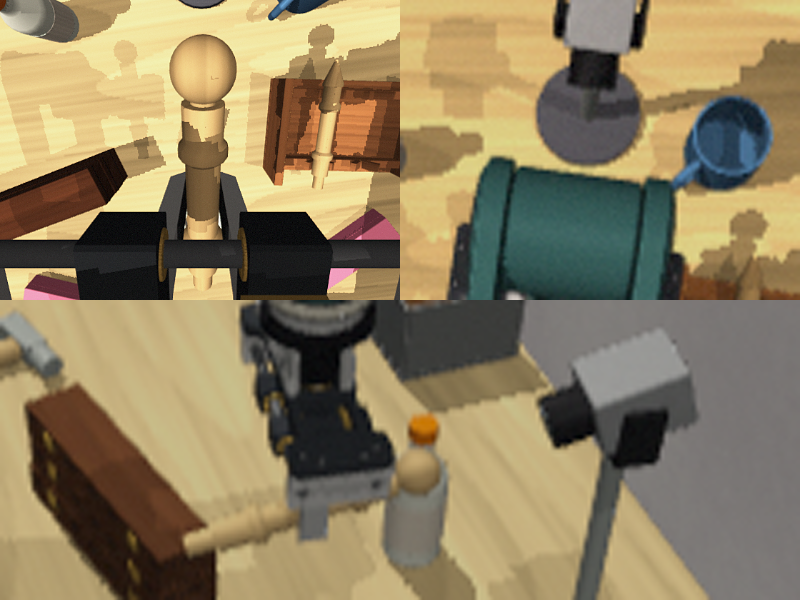

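The ball is at side crop (418,468) and tail end at (188,545), pointing at the lens. In the wrist view the ball is at crop (203,71) and the tail near (202,285). The camera head is unmoved.

Run:
```python
from h import *
w=pickle.load(open('w9.pkl','rb'));s=pickle.load(open('s9.pkl','rb'))
S=lambda p:(230+(p[0]+.5)/4-.5,150+(p[1]-300+.5)/4-.5);W=lambda p:((p[0]+.5)/400*560-.5,(p[1]+.5)/300*420-.5)
b,e=tri(s,S((418,468)),w,W((203.3,71)));print('ball',b.round(4),e)
ta,e2=tri(s,S((188,545)),w,W((203,285)));print('tail',ta.round(4),e2,np.linalg.norm(b-ta))
v=(b-ta)/np.linalg.norm(b-ta);print('slope',np.arcsin(v[2]),'yaw',np.arctan2(v[1],v[0]))
slope(w)
h=np.array([.802,-.0535,.340])
for el in(.25,.29,.33):
    x=np.array([np.cos(.14)*np.cos(el),-np.sin(.14)*np.cos(el),np.sin(el)]);vp=h-.16*x
    print(el,vp.round(4),'err',(b-vp).round(4),np.linalg.norm(b-vp),'ang',np.arccos(v@x),'lens px',proj(s,h-.06*x),'vp px',proj(s,vp),'ball px',S((418,468)))
print('lens seen',S((552,420)))
```

```text
ball [ 0.6479 -0.0332  0.2951] 0.0003259742480525642
tail [ 0.4825 -0.0104  0.251 ] 0.002635355663693155 0.17270954028150023
slope 0.2582730468489085 yaw -0.13697345181352233
circle [[[283.5  93.5  46.3]]]
0.0 [283.7  88.9] r 41.1
0.1 [283.7  89. ] r 43.4
0.2 [283.7  91.4] r 45.8
0.3 [283.7  96.6] r 48.3
0.4 [283.7 104.8] r 51.0
0.5 [283.7 116.4] r 53.8
0.6 [283.7 131.8] r 56.5
0.25 [ 0.6485 -0.0319  0.3004] err [-0.0006 -0.0013 -0.0053] 0.005469394630793149 ang 0.00877634686550446 lens px [368.1424093  179.07549894] vp px [334.22527694 189.89362877] ball px (334.125, 191.625)
0.29 [ 0.6502 -0.0321  0.2942] err [-0.0023 -0.0011  0.0009] 0.0026776097926013986 ang 0.03186043564955661 lens px [368.25262596 179.67521728] vp px [334.6394185  191.44503888] ball px (334.125, 191.625)
0.33 [ 0.6521 -0.0324  0.2882] err [-0.0042 -0.0008  0.007 ] 0.008200276946918524 ang 0.0717853837304377 lens px [368.39494742 180.26196977] vp px [335.13585116 192.95551022] ball px (334.125, 191.625)
lens seen (367.625, 179.625)
```

```bash
python3 -c "
from bench import telemetry,ticket
o=telemetry.get_obs();print(o['time'],o['qvel'].round(4),o['finger_force'])
print(ticket.close_job())"
```

```text
24.2 [ 0.0016  0.0006 -0.0039 -0.001  -0.0008  0.0024] 29.999883770942688
the job is handed in; nothing more can be done
None
```

I handed the job in at 24.2 s, and no verdict came back. By my camera measurements, the three cases stand in a neat column, and the arm is holding the ball-ended spindle still. The ball is about 3 mm from the view point, and its axis is within about 0.03 rad of the lens axis.

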